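# Put four battery packs on charge, each in its own cradle

## Robot

A 6-joint arm with a two-finger parallel gripper is mounted at the origin on the work surface. World frame = base frame: x ahead of the robot, y to its left, z up, the work surface at z = 0. Lengths are in m, angles in rad, forces in N, time in s.
With the tool pointing down it reaches from about 0.3 to 0.875 m from the base axis. Payload 6.4 kg.
Tool frame: the origin (TCP) lies on the centre line of the jaws, within the pads' length; the fingertips stand 17 mm ahead of it and the grasp point (between the pads) lies 2 mm behind it; z points along the fingers, x is the direction in which the jaws open and shut, and the axes are right-handed (so a half turn about z gives the same grasp; the last joint's range is limited). The gripper opens to 85 mm and grips with 20 to 120 N. Pads are 22 mm wide; open, the fingers measure 114 mm over their backs; the gripper's body (76 mm by 85 mm) begins 54 mm behind the grasp point. The pads swing forward as they close: fully open they stand 13 mm farther back than shut.
Start: joints at [-0.206, 0.181, 1.607, -0, 1.354, -0.206], TCP at [0.575, 0, 0.248] pointing down, gripper open.
Joint ranges: [-2.99, 2.99], [-0.89, 2.07], [0.3, 2.58], [-1.14, 4.28], [0, 2.63], [-3.12, 3.12]. Speed limits (rad/s): [2.57, 2.57, 3.01, 3.14, 3.14, 3.14].

## Interface

Orientations are given as a unit quaternion [w, x, y, z].
In Python, from bench import ctrl gives the robot as it stands.
- The arm moves only by the tool servo_tool, never from a script. Its argument "increments" is text: rows parted by semicolons, each of 5 numbers parted by spaces: the shift along the tool's x, y, z in cm, then the turn about the tool's z in rad, then the opening, from 0 (shut) to 1 (fully open). In form: dx dy dz yaw gripper; .... A call has 1 to 10 rows; each row shifts and turns the commanded pose from where the row before left it, along the tool's axes as they then stand; what a row does not reach is not made up. A row lasts 1/8 s, in which the tool goes at most 62.5 mm and 10.7 degrees, less where a joint would pass 70% of its speed; a pose out of reach is approached as far as the arm can. A call is refused whole if a number of a shift passes 6.25 or a number of a turn 0.188, either way. A call with a gripper value outside its range is refused whole. The fingers move at their own pace and stop on an object; the grip force is fixed at half the most. Time passes only in rows, so rows that do not move let the fingers close. It gives the time, the measured TCP pose, the force and the opening at its end, in the units of the state.
- ctrl.get_obs(): the state, without advancing time (a new reading comes with each control period).
- ctrl.camera(name): name is "scene" or "side" or "wrist"; returns (picture, depth): 480x640x3 uint8, red, green, blue; 480x640 float32, m along the optical axis (not along the pixel's ray), 0 where there is no reading.
- ctrl.camera_params(name): a dict with "mtx" (3x3 intrinsics, pixels), "position" and "attitude" of the camera in the world; the wrist camera has in their place "tool_from_camera" (4x4, takes a point from camera to tool coordinates, whose origin is the TCP and whose axes are the tool frame's). Camera axes: x right, y down, z forward; pixel columns grow to the right and rows downward; lengths in m; the calibration is good to about 2 mm. A picture is of the moment at which its call begins: read the wrist's pose just before it. camera_params takes no time and is no camera call.
- ctrl.hand_in(): hands the job in, once; it reports no verdict.
The state is a dict: "time_s": time; "q": joint angles; "dq": joint speeds; "joint_efforts": joint torques, N m; "eef_pos": TCP position; "eef_rot": TCP orientation; "wrist_force": force on the tool from outside, world axes, zero at the start; "torque": the same for the moment, N m; "opening": opening from 0.0 (shut) to 1.0 (fully open).
Only numpy, scipy, OpenCV 4.12 (cv2) and the standard library are available. Lean on these libraries where they do the work, as an engineer would, in place of code of your own. Each camera call takes 0.05 s, during which the arm holds its last target.

## Task

Put the four loose battery packs on charge: set each one in the charging cradle of its own colour and shape, upright and seated flat on the cradle's floor. Set them down, do not drop them, and do not shift the half-built circuit board or the amber jar that stand among the cradles.

Things in the scene. Friction and masses are not known exactly. Their poses are not given: they have to be found in the camera images.
- pack_blue_mid (a point): Blue box-shaped battery pack with black end bands and a white label with a yellow stripe on top: 96 (x, long side) by 44 (y) by 40 (z, high) mm, about 0.3 kg, lying loose on the table. The point is its centre, 20 mm above its underside. Either way round is right, since the contacts are underneath. 
- pack_orange_mid (a point): Orange box-shaped battery pack with a dark lower part and a black round key on top: 74 (x, long side) by 56 (y) by 42 (z, high) mm, about 0.3 kg, loose. The point is its centre, 21 mm above its underside. Either way round is right, since the contacts are underneath. 
- pack_white_mid (a point): White box-shaped battery pack, the smallest, with a grey panel and brass strips on top: 60 (x, long side) by 38 (y) by 36 (z, high) mm, about 0.14 kg, loose. The point is its centre, 18 mm above its underside. Either way round is right, since the contacts are underneath. 
- pack_green_mid (a point): Green round battery pack standing upright, black bands at both ends, brass stud on top: 42 mm diameter, 80 mm high (z, up), about 0.2 kg, loose. The point is its centre, 40 mm above its underside. Its turn about the vertical does not matter. 
- cradle_blue_floor (a point): Charging cradle with blue guides, for the blue pack. Point: centre of the recess floor, 16 mm above the table; z up, x along its long side. Open-topped recess 108 by 56 mm at the floor, 120 by 68 mm at the mouth; its blue guides lean outwards and rise 14 mm above the floor. The middle 60 mm of each long side has no guide (room for fingers). Black base 130 by 100 mm, 16 mm high, with a strip of lamps at one side. Fixed.
- cradle_orange_floor (a point): Charging cradle with orange guides, for the orange pack. Point: centre of the recess floor, 16 mm above the table; z up, x along the long (86 mm) side of the recess. Open-topped recess 86 by 68 mm at the floor, 98 by 80 mm at the mouth; its orange guides lean outwards and rise 14 mm above the floor. The middle 50 mm of each long side has no guide (room for fingers). Black base 108 by 112 mm, 16 mm high, with a strip of lamps at one side. Fixed.
- cradle_white_floor (a point): Charging cradle with white guides, for the white pack. Point: centre of the recess floor, 16 mm above the table; z up, x along the long (72 mm) side of the recess. Open-topped recess 72 by 50 mm at the floor, 84 by 62 mm at the mouth; its white guides lean outwards and rise 14 mm above the floor. The middle 44 mm of each long side has no guide (room for fingers). Black base 94 by 94 mm, 16 mm high, with a strip of lamps at one side. Fixed.
- cradle_green_floor (a point): Round charging cradle with a green guide ring, for the green pack. Point: centre of the recess floor, 16 mm above the table; z up. Open-topped recess 54 (diameter) mm at the floor, 66 (diameter) mm at the mouth; its green guides lean outwards and rise 14 mm above the floor. Black base 82 (round part; 74 wide and 103 deep overall) mm, 16 mm high, with a strip of lamps at one side. Fixed.
- board_mid (a point): Half-built green circuit board on four brass stand-offs, 62 by 52 mm, 25 mm high in all, loose among the cradles; to be left alone. The point is the centre of the board, 13 mm above the table.
- jar_mid (a point): Small amber glass jar with a black lid, 40 mm diameter, 42 mm high, loose among the cradles; to be left alone. The point is its centre, 21 mm above the table.
Not all that is in view belongs to the job. What is shaped like the part that bears pack_orange_mid but brown or pink is not meant.

How it is judged:
By the outcome, as a careful person would: the job done as asked, in the order asked, and still so for the second after the job is handed in, with the robot touching nothing.
It also fails if it takes over 106 s, if anything falls off the work surface, if the arm or the gripper's body presses on something with over 40 N, if the wrist force passes 120 N, or if a joint passes its speed limit or range.

## Working session

There is one attempt and no reset: what is moved stays moved. The work goes in short steps, Python scripts to look and compute and a tool call to move; the robot and the scene stay as the last step left them, time stands still between calls to the robot, and variables do not carry over. Pictures are saved under pics/ and viewed, and the job is handed in when it is done.

Besides the shell and the picture viewer there is one more tool, called in YAML: its name, and indented under it one key for each argument. servo_tool: Moves the arm, as the interface text tells. Its arguments: {"type":"object","properties":{"increments":{"type":"string"}},"required":["increments"]}

```bash
ls; mkdir -p pics
python3 - <<'E'
from bench import ctrl
import cv2,numpy as np
o=ctrl.get_obs();print(o)
for n in ["scene","side","wrist"]:
    p,d=ctrl.camera(n);cv2.imwrite(f"pics/{n}0.png",p[:,:,::-1]);np.savez(f"pics/{n}0.npz",p=p,d=d)
    print(n,ctrl.camera_params(n))
E
```

```text
pics
{'time_s': 0.0, 'q': array([-2.06314598e-01,  1.81524059e-01,  1.60799958e+00,  3.94682497e-06,
        1.35382170e+00, -2.06318436e-01]), 'dq': array([ 0.00025263,  0.00031636,  0.00011465,  0.00157042,  0.00027354,
       -0.00105406]), 'joint_efforts': array([ 3.41415571e-04, -4.44869328e+01, -3.51340663e+01, -2.51131587e-04,
        9.11703974e-03,  3.43231875e-05]), 'eef_pos': array([5.74475655e-01, 1.20041944e-04, 2.47397762e-01]), 'eef_rot': array([-1.81409676e-04,  9.99999616e-01,  1.49246090e-06, -8.57361522e-04]), 'wrist_force': array([ 0.5748604 ,  0.20440384, -0.16069825]), 'torque': array([-0.02612154, -0.00834526, -0.02794013]), 'opening': 0.9999389571678429}
scene {'mtx': array([[550.42770899,   0.        , 316.01936879],
       [  0.        , 550.42770899, 247.37606384],
       [  0.        ,   0.        ,   1.        ]]), 'position': array([ 0.90748426, -0.66540274,  0.83169292]), 'attitude': array([-0.377728  ,  0.88041263,  0.26733432, -0.10357376])}
side {'mtx': array([[565.0996963 ,   0.        , 321.27418911],
       [  0.        , 565.0996963 , 233.93883469],
       [  0.        ,   0.        ,   1.        ]]), 'position': array([ 0.28833584, -0.97163118,  0.80615907]), 'attitude': array([-0.44121659,  0.89200856, -0.08816724,  0.04330338])}
wrist {'mtx': array([[348.80127972,   0.        , 320.76569514],
       [  0.        , 348.80127972, 239.80061576],
       [  0.        ,   0.        ,   1.        ]]), 'tool_from_camera': array([[ 9.99999934e-01, -3.57770610e-04,  6.00419149e-05,
         5.63277137e-04],
       [ 3.27208689e-04,  9.60992219e-01,  2.76575211e-01,
        -7.08994606e-02],
       [-1.56650295e-04, -2.76575173e-01,  9.60992273e-01,
        -1.25272659e-01],
       [ 0.00000000e+00,  0.00000000e+00,  0.00000000e+00,
         1.00000000e+00]])}
```

View pics/scene0.png

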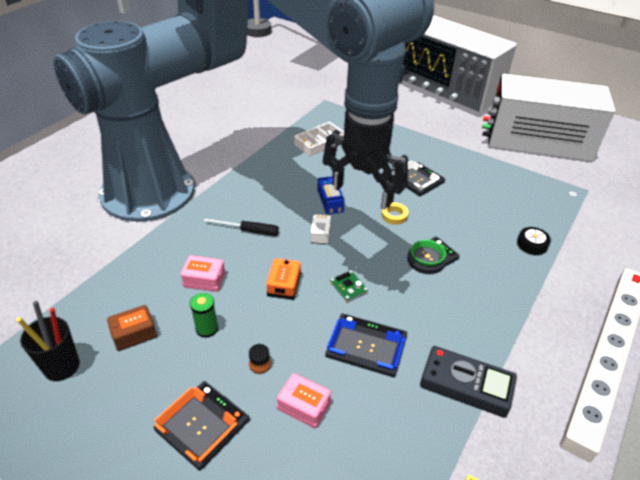

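View pics/side0.png

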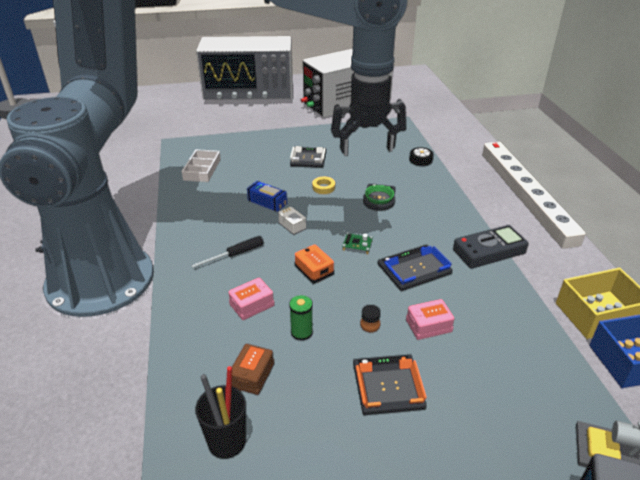

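View pics/wrist0.png

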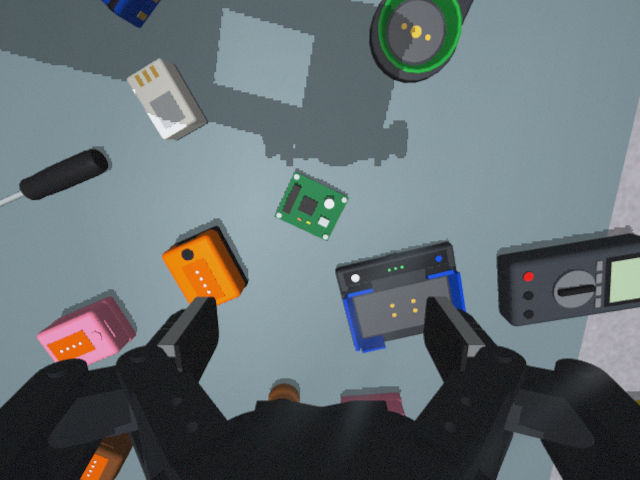

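The views show the orange pack with the black round key at scene (284,277). The pink packs at (203,272) and (304,399) and the brown one at (132,327) are decoys. The white cradle is behind the gripper at about (420,176), and the tray at (318,137) has nothing to do with the job. Next I measure everything from the depth points.

```bash
cat > h.py <<'E'
from bench import ctrl
import cv2,numpy as np
from scipy.spatial.transform import Rotation as R
def rot(q): return R.from_quat([q[1],q[2],q[3],q[0]]).as_matrix()
def grab(n,save=None):
    o=ctrl.get_obs(); p,d=ctrl.camera(n)
    if save: cv2.imwrite(f"pics/{save}.png",p[:,:,::-1])
    return p,cloud(n,d,o)
def pose(n,o):
    c=ctrl.camera_params(n)
    if n=="wrist":
        T=c["tool_from_camera"];Rt=rot(o["eef_rot"])
        return c["mtx"],Rt@T[:3,:3],Rt@T[:3,3]+o["eef_pos"]
    return c["mtx"],rot(c["attitude"]),c["position"]
def cloud(n,d,o=None):
    K,Rm,t=pose(n,o)
    v,u=np.mgrid[0:480,0:640]
    P=np.stack([(u-K[0,2])/K[0,0]*d,(v-K[1,2])/K[1,1]*d,d],-1)@Rm.T+t
    P[d<=0]=np.nan
    return P
def mask(p,lo,hi):
    return cv2.inRange(cv2.cvtColor(p,cv2.COLOR_RGB2HSV),np.array(lo),np.array(hi))>0
def rect(xy):
    (c,s,a)=cv2.minAreaRect((xy*1000).astype(np.float32))
    if s[0]<s[1]: s=s[::-1];a+=90
    a=(a+90)%180-90
    return np.round(c,1),np.round(s,1),round(a,1)
E
python3 - <<'E'
from h import *
o=ctrl.get_obs()
tot=np.zeros((600,800,3),np.uint8)
for i,n in enumerate(["scene","side","wrist"]):
    z=np.load(f"pics/{n}0.npz");p=z['p'];P=cloud(n,z['d'],o)
    f=P[:,:,2]
    tm=np.abs(f)<.02
    print(n,"table z med",np.nanmedian(f[tm]))
    ort=np.zeros((600,800,3),np.uint8)
    # x 0.1..0.9 right ; y .5..-.7 up... 2mm/px: 
    ok=np.isfinite(f)&(f<.12)&(f>-.03)
    u=((P[ok][:,0]-.05)/.0015).astype(int);v=((.45-P[ok][:,1])/.0015).astype(int)
    g=(u>=0)&(u<600)&(v>=0)&(v<600)
    ort[v[g],u[g]]=p[ok][g]
    ort=cv2.dilate(ort,np.ones((2,2)))
    cv2.imwrite(f"pics/ort_{n}.png",ort[:,:600,::-1])
E
```

```text
scene table z med 0.00015698930835550406
side table z med 0.002046095100965095
wrist table z med 0.0006337419718379644
```

```bash
python3 -c "
import cv2,numpy as np
a=cv2.imread('pics/ort_scene.png')
for i in range(0,600,67):
    pass
for k in range(1,8): 
    cv2.putText(a,'x.%d'%k,(int((k*.1-.05)/.0015),10),0,.35,(0,255,255)); cv2.line(a,(int((k*.1-.05)/.0015),0),(int((k*.1-.05)/.0015),600),(90,90,90))
for k in range(-4,5):
    v=int((.45-k*.1)/.0015);cv2.putText(a,'y%.1f'%(k*.1),(0,v),0,.35,(0,255,255)); cv2.line(a,(0,v),(600,v),(90,90,90))
cv2.imwrite('pics/ort_scene_g.png',a)"
```

```text
(no output)
```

View pics/ort_scene_g.png

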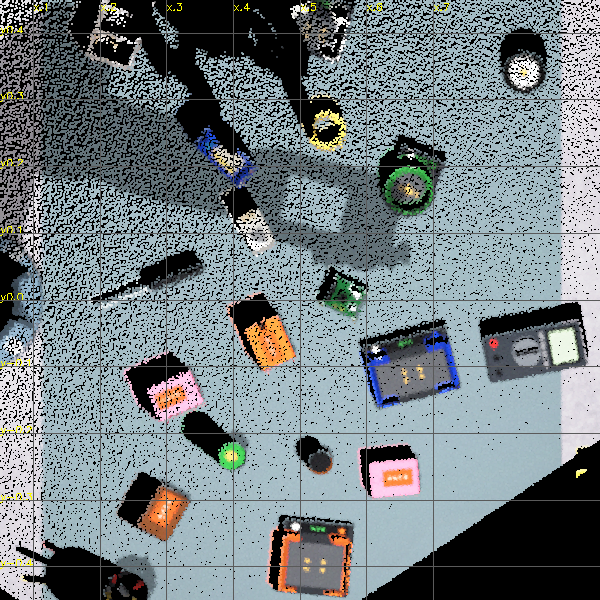

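View pics/ort_wrist.png

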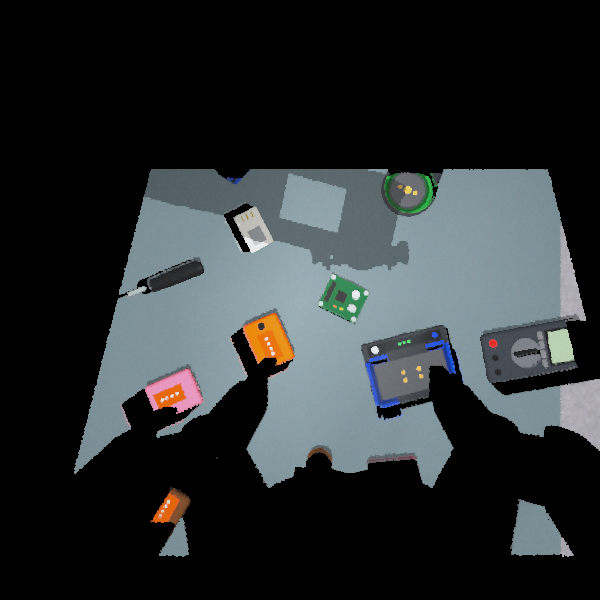

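```bash
cat > meas.py <<'E'
from h import *
import sys
specs={ # name: hsv lo,hi, zlo,zhi, xy box
"blue":((100,80,30),(130,255,255),.030,.05,(.30,.45,.15,.35)),
"orange":((5,150,120),(22,255,255),.036,.05,(.37,.52,-.14,.02)),
"white":((0,0,90),(180,60,255),.031,.045,(.33,.48,.05,.18)),
"green":((40,80,30),(85,255,255),.070,.09,(.33,.46,-.3,-.15)),
"C_blue":((100,120,60),(130,255,255),.024,.045,(.55,.77,-.2,0)),
"C_orange":((5,150,100),(22,255,255),.024,.045,(.42,.63,-.48,-.28)),
"C_green":((40,100,30),(85,255,255),.024,.045,(.58,.76,.08,.25)),
"C_white":((0,0,110),(180,60,255),.024,.045,(.43,.66,.3,.55)),
}
def run(n,p,P):
    for k,(lo,hi,z0,z1,b) in specs.items():
        m=mask(p,lo,hi)&(P[:,:,2]>z0)&(P[:,:,2]<z1)&(P[:,:,0]>b[0])&(P[:,:,0]<b[1])&(P[:,:,1]>b[2])&(P[:,:,1]<b[3])
        lab,l,st,_=cv2.connectedComponentsWithStats(m.astype(np.uint8))
        for i in range(1,lab):
            if st[i,4]<12: m[l==i]=0
        if m.sum()<30: continue
        Q=P[m]; v,u=np.nonzero(m)
        r=rect(Q[:,:2]);print(n,k,m.sum(),r,"mean",np.round(Q.mean(0)*1000,1),"ztop",round(np.percentile(Q[:,2],95)*1000,1),"px",u.mean().round(),v.mean().round())
E
python3 - <<'E'
from meas import *
o=ctrl.get_obs()
for n in ["scene","side","wrist"]:
    z=np.load(f"pics/{n}0.npz");run(n,z['p'],cloud(n,z['d'],o))
E
```

```text
scene blue 320 (array([387.7, 217.2]), array([99.8, 44.2]), -43.8) mean [391.  207.7  37.9] ztop 41.6 px 330.0 192.0
scene orange 707 (array([456.3, -67. ]), array([74. , 54.8]), -66.2) mean [457.6 -68.7  41.1] ztop 44.0 px 284.0 274.0
scene white 327 (array([434.3, 103.2]), array([64.4, 38.8]), -59.2) mean [435.3 101.9  35.3] ztop 38.1 px 321.0 224.0
scene green 341 (array([ 399.3, -235. ]), array([43. , 42.2]), -80.8) mean [ 401.1 -237.1   78.8] ztop 81.8 px 202.0 303.0
scene C_blue 412 (array([ 670.2, -111.5]), array([128. ,  77.2]), 13.3) mean [ 671.5 -110.    27.8] ztop 30.8 px 368.0 342.0
scene C_orange 534 (array([ 523. , -397.3]), array([105.8,  88.2]), -5.3) mean [ 518.3 -397.2   27.7] ztop 30.6 px 194.0 421.0
scene C_green 236 (array([662.9, 164.9]), array([72.3, 71.9]), -30.7) mean [662.3 168.6  28. ] ztop 31.4 px 429.0 250.0
scene C_white 109 (array([523.9, 402.3]), array([95. , 70.5]), -19.4) mean [541.  405.6  27.5] ztop 30.9 px 424.0 176.0
side blue 344 (array([386.7, 217.2]), array([97.1, 50.8]), -42.4) mean [382.1 211.   39.1] ztop 43.9 px 265.0 192.0
side orange 554
[... 724 characters left out ...]
36 (array([522.5, 400.2]), array([91.1, 73.8]), -17.5) mean [520.5 399.3  29.3] ztop 33.7 px 307.0 153.0
wrist blue 303 (array([404.3, 178.4]), array([25.4, 12. ]), 5.2) mean [406.9 178.5  36.8] ztop 40.5 px 121.0 7.0
wrist orange 3107 (array([452.5, -62.4]), array([73.7, 55. ]), -66.3) mean [453.7 -57.4  41.3] ztop 42.9 px 201.0 271.0
wrist white 2824 (array([430.7, 106. ]), array([60.1, 38.5]), -62.5) mean [432.3 105.3  35.5] ztop 37.0 px 163.0 100.0
wrist C_blue 933 (array([ 667.6, -110.4]), array([127.6,  76.1]), 14.2) mean [ 656.8 -107.4   28. ] ztop 30.2 px 397.0 309.0
wrist C_green 1254 (array([660.9, 158. ]), array([73.1, 58.2]), -0.4) mean [664.7 156.8  28.4] ztop 30.7 px 423.0 38.0
```

All three views agree to within a few mm, and the sizes match the specification:

| Item | Position (mm) | Angle |
|---|---|---|
| Orange pack | (453,−66) | −66° |
| Orange cradle | (522,−397) | −5° |
| Blue cradle | (668,−111) | 14° |
| Green cradle | (663,164) | – |
| White cradle | (523,401) | about −18° |

Before reaching for the orange pack, I'll confirm it in an enlarged crop.

```bash
python3 -c "
import cv2
a=cv2.imread('pics/scene0.png')[230:370,90:340];cv2.imwrite('pics/crop_or.png',cv2.resize(a,None,fx=3,fy=3,interpolation=2))"
```

```text
(no output)
```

View pics/crop_or.png

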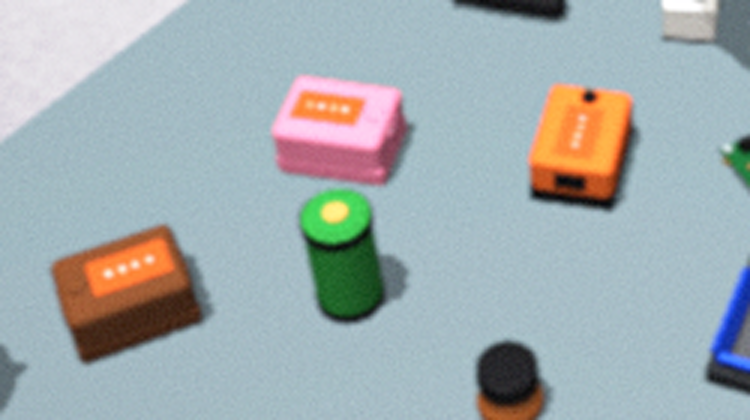

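servo_tool:
  increments: "-4.1 2.2 2 0 1; -4.1 2.2 2 0 1; -4.0 2.1 2 0 1; 0 0 0 -0.137 1; 0 0 0 -0.137 1; 0 0 0 -0.137 1; 0 0 0 0 1; 0 0 0 0 1"

```text
time_s: 1.15
eef_pos: [0.4529, -0.0649, 0.1882]
eef_rot: [-0.0, 0.979, 0.203, -0.0]
wrist_force: [0.4, -0.3, 0.6]
opening: 1.0
```

The pack at scene (284,277) is orange all over, with the black key on top and a dark lower part. The brown and pink ones are excluded. Next I refine its position with the wrist camera.

```bash
cat >> h.py <<'E'
def go(x,y,z,psi):
    """needed shift in current tool axes (cm) and turn (rad); x,y,z mm, psi deg of tool x in world"""
    o=ctrl.get_obs();Rt=rot(o["eef_rot"]);d=Rt.T@(np.array([x,y,z])/1000-o["eef_pos"])
    cur=np.degrees(np.arctan2(Rt[1,0],Rt[0,0]))
    t=-(psi-cur);t=(t+180)%360-180
    print("shift cm",np.round(d*100,2),"turn",round(np.radians(t),3),"half-turn alt",round(np.radians((t+360)%360-180),3),"cur psi",round(cur,1),"t",round(o["time_s"],2),"q",np.round(o["q"],2))
E
python3 - <<'E'
from meas import *
p,P=grab("wrist","w1");run("wrist",p,P)
go(452.5,-65.5,25,23.5)
E
```

```text
wrist orange 5600 (array([451.5, -62.1]), array([72.3, 55.1]), -66.2) mean [451.1 -61.2  41.4] ztop 42.8 px 320.0 225.0
wrist white 2496 (array([437.2,  92.1]), array([37.8, 29.5]), 27.5) mean [437.   91.1  35.5] ztop 37.0 px 387.0 22.0
wrist C_blue 494 (array([656. , -95.4]), array([140.3,  67.3]), 35.9) mean [689.3 -81.2  27.9] ztop 29.8 px 547.0 340.0
shift cm [-0.06  0.04 16.32] turn -0.001 half-turn alt 3.14 cur psi 23.4 t 1.2 q [-0.4  -0.02  1.95  0.    1.21 -0.81]
```

View pics/w1.png

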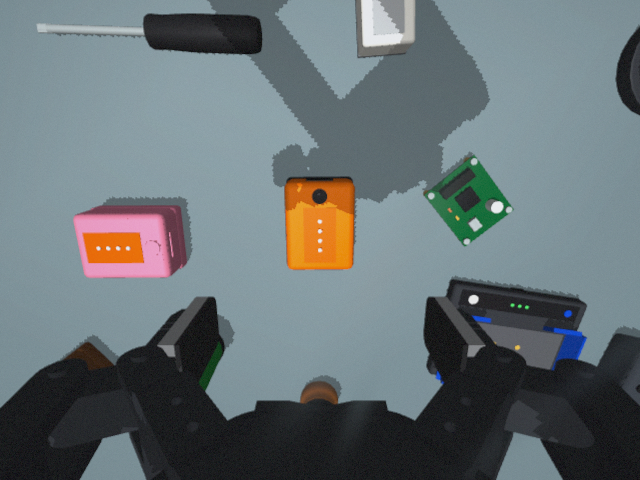

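servo_tool:
  increments: "0 0 4 0 1; 0 0 4 0 1; 0 0 4 0 1; 0 0 3 0 1; 0 0 1.3 0 1; 0 0 0 0 0; 0 0 0 0 0; 0 0 0 0 0; 0 0 0 0 0; 0 0 0 0 0"

```text
time_s: 2.45
eef_pos: [0.4541, -0.0654, 0.0265]
eef_rot: [0.001, 0.979, 0.204, 0.001]
wrist_force: [-0.5, 0.4, 6.7]
opening: 0.644
```

servo_tool:
  increments: "0 0 -3 0 0; 0 0 -5 0 0; 0 0 -5 0 0; -1 4.73 0 0 0; -1 4.73 0 0 0; -1 4.73 0 0 0; -1 4.73 0 0 0; -1 4.73 0 0 0; -1 4.73 0 0 0; -1 4.73 0 0 0"

```text
time_s: 3.7
eef_pos: [0.521, -0.3977, 0.1549]
eef_rot: [-0.0, 0.979, 0.204, -0.0]
wrist_force: [0.4, 0.1, -1.8]
opening: 0.646
```

servo_tool:
  increments: "0 0 0 -0.178 0; 0 0 0 -0.178 0; 0 0 0 -0.178 0; 0 0 0 -0.178 0; 0 0 0 -0.178 0; 0 0 0 -0.178 0; 0 0 0 0 0; 0 0 0 0 0"

```text
time_s: 4.7
eef_pos: [0.521, -0.3963, 0.1551]
eef_rot: [-0.0, 0.74, 0.673, -0.0]
wrist_force: [-0.8, 0.2, -2.4]
opening: 0.65
```

Run:
```python
from meas import *
go(521.7,-397,44,84.75)
p,P=grab("wrist","w2");run("wrist",p,P)
p,P=grab("side","s2")
```

```text
shift cm [-0.07  0.08 11.11] turn -0.004 half-turn alt 3.138 cur psi 84.5 t 4.7 q [-0.83  0.44  1.47 -0.    1.23 -2.31]
wrist green 1990 (array([ 407.3, -237.6]), array([34.6, 17.6]), 84.3) mean [ 407.  -238.1   79.9] ztop 81.3 px 609.0 18.0
wrist C_blue 552 (array([ 674. , -144.1]), array([125.9,  18. ]), 9.0) mean [ 658.  -148.7   28.1] ztop 30.2 px 629.0 364.0
wrist C_orange 1404 (array([ 481.6, -393.4]), array([86.9, 27.4]), 84.7) mean [ 475.9 -392.2   28.1] ztop 30.2 px 319.0 175.0
```

View pics/w2.png

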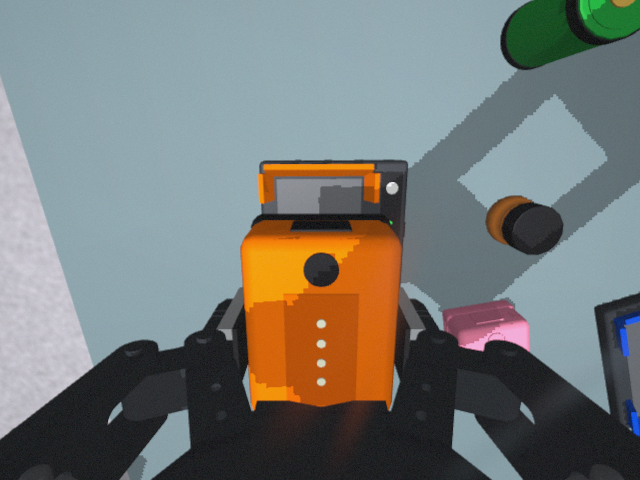

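View pics/s2.png

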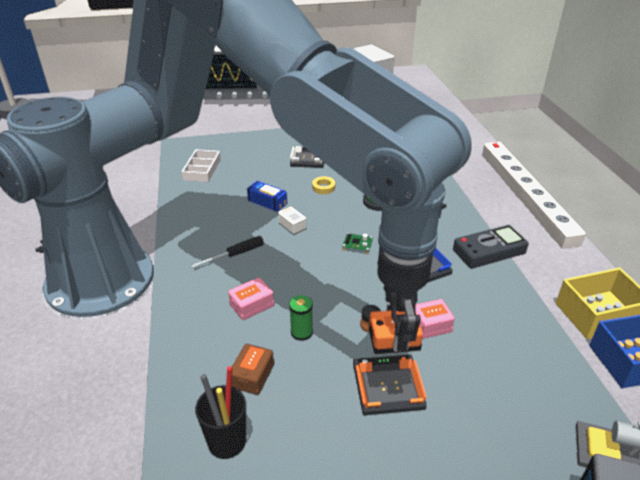

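```bash
cat >> h.py <<'E'
def held(lo,hi,z0,z1,save):
    o=ctrl.get_obs();p,P=grab("wrist",save)
    m=mask(p,lo,hi)&(P[:,:,2]>z0)&(P[:,:,2]<z1)
    Q=(P[m]-o["eef_pos"])@rot(o["eef_rot"])*1000
    print("held in tool mm: pct2/98",np.round(np.percentile(Q,[1,99],axis=0),1).tolist(),m.sum(),rect(Q[:,:2]/1000))
E
python3 - <<'E'
from meas import *
held((5,130,80),(22,255,255),.150,.21,"w3")
p,P=grab("scene","sc3");run("scene",p,P)
E
```

```text
held in tool mm: pct2/98 [[-25.8, -39.0, -16.6], [27.4, 25.2, -0.0]] 25144 (array([ 1.6, -4.5]), array([71.2, 57.5]), 89.5)
scene blue 357 (array([387.4, 217.8]), array([100.6,  45.2]), -44.7) mean [389.6 212.8  38.3] ztop 41.9 px 331.0 190.0
scene white 326 (array([433.6, 104.2]), array([62.7, 37.8]), -62.2) mean [434.8 102.2  35.2] ztop 37.7 px 321.0 224.0
scene green 161 (array([ 401.9, -229.3]), array([41.4, 27.2]), -40.9) mean [ 402.  -228.6   79.3] ztop 81.5 px 205.0 300.0
scene C_blue 402 (array([ 670.2, -111.7]), array([127.8,  78.3]), 14.9) mean [ 670.2 -111.1   27.9] ztop 30.9 px 367.0 342.0
scene C_orange 391 (array([ 522.8, -397.4]), array([106.9,  87.7]), -5.1) mean [ 532.9 -406.9   27.9] ztop 30.8 px 196.0 430.0
scene C_green 235 (array([662.9, 163.6]), array([74.9, 71.1]), -67.0) mean [661.4 168.7  28.3] ztop 31.6 px 428.0 250.0
scene C_white 161 (array([524.2, 400.1]), array([94.7, 71.6]), -17.3) mean [521.6 401.1  27.6] ztop 31.0 px 417.0 174.0
```

servo_tool:
  increments: "0.08 0.25 3 0 0; 0 0 4 0 0; 0 0 2.5 0 0; 0 0 1 0 0; 0 0 0 0 0"

```text
time_s: 5.52
eef_pos: [0.5236, -0.3958, 0.0501]
eef_rot: [-0.0, 0.739, 0.674, -0.0]
wrist_force: [0.4, -0.2, -2.5]
opening: 0.646
```

servo_tool:
  increments: "0 0 0.2 0 0; 0 0 0.2 0 0; 0 0 0 0 0"

```text
time_s: 5.9
eef_pos: [0.5239, -0.3961, 0.0468]
eef_rot: [0.0, 0.739, 0.674, -0.0]
wrist_force: [-0.4, 0.6, -2.3]
opening: 0.645
```

servo_tool:
  increments: "0 0 0.15 0 0; 0 0 0.15 0 0; 0 0 0.1 0 0; 0 0 0 0 0"

```text
time_s: 6.4
eef_pos: [0.5237, -0.3959, 0.0426]
eef_rot: [-0.0, 0.739, 0.674, -0.0]
wrist_force: [-1.4, 2.2, 1.7]
opening: 0.643
```

servo_tool:
  increments: "0 0 0.05 0 0; 0 0 0 0 0"

```text
time_s: 6.65
eef_pos: [0.5237, -0.396, 0.0426]
eef_rot: [-0.0, 0.739, 0.674, -0.0]
wrist_force: [-2.4, 1.4, 5.3]
opening: 0.644
```

servo_tool:
  increments: "0 0 0 0 0.72; 0 0 0 0 0.8; 0 0 0 0 0.8; 0 0 0 0 0.8; 0 0 -2 0 0.8; 0 0 -4 0 1; 0 0 -5 0 1; 0 0 -3 0 1; 0 0 0 0 1"

```text
time_s: 7.78
eef_pos: [0.5254, -0.3976, 0.1871]
eef_rot: [0.004, 0.739, 0.674, 0.0]
wrist_force: [0.8, 0.1, -0.4]
opening: 1.002
```

Run:
```python
from meas import *
p,P=grab("wrist","w4")
go(398,-235,60,84.5)
for n in ["wrist","side"]:
    p,P=grab(n,n+"4")
    m=mask(p,(5,130,80),(22,255,255))&(P[:,:,2]>.05)&(P[:,:,2]<.07)&(P[:,:,1]<-.3)
    print(n,rect(P[m][:,:2]),np.percentile(P[m][:,2],[5,50,95]))
    run(n,p,P)
```

```text
shift cm [ 14.97 -14.1   12.35] turn 0.004 half-turn alt -3.137 cur psi 84.7 t 7.83 q [-0.83  0.41  1.44  0.    1.28 -2.31]
wrist (array([ 521. , -395.1]), array([72.7, 56. ]), -5.2) [0.05526992 0.05754397 0.05881886]
wrist green 2368 (array([ 404. , -234.3]), array([44.3, 24.7]), 82.2) mean [ 403.8 -235.3   79.8] ztop 81.3 px 578.0 22.0
wrist C_blue 492 (array([ 669.9, -132.7]), array([126.3,  41. ]), 9.5) mean [ 627.1 -145.3   28.1] ztop 30.0 px 611.0 312.0
wrist C_orange 2163 (array([ 520.7, -396.9]), array([106.2,  87.1]), -5.2) mean [ 512.3 -395.9   28.4] ztop 30.4 px 320.0 210.0
side (array([ 647.5, -378.2]), array([806. ,  69.8]), 8.2) [0.05260527 0.05869787 0.06103811]
side blue 353 (array([385.6, 216.5]), array([96.9, 49.1]), -45.5) mean [382.3 211.6  39.2] ztop 43.8 px 265.0 191.0
side white 287 (array([431.4, 105.7]), array([67.8, 40.8]), -64.9) mean [431.7 100.7  36.9] ztop 40.0 px 292.0 215.0
side green 287 (array([ 395.7, -235.3]), array([41.5, 39.2]), -34.7) mean [ 395.5 -238.2   80.5] ztop 83.3 px 300.0 304.0
side C_blue 113 (array([ 725.2, -111.5]), array([64.1, 25.9]), 77.4) mean [ 724.1 -113.    28.7] ztop 32.8 px 443.0 260.0
side C_orange 608 (array([ 520.2, -398.1]), array([104. ,  89.4]), -6.5) mean [ 516.8 -411.2   32.6] ztop 43.4 px 390.0 387.0
side C_green 102 (array([651. , 169.4]), array([73.1, 46.8]), 71.1) mean [649.9 174.9  28.6] ztop 33.4 px 373.0 191.0
side C_white 135 (array([521.7, 398.1]), array([92.6, 75.4]), -18.3) mean [520.3 399.7  29.1] ztop 34.2 px 307.0 153.0
```

View pics/side4.png

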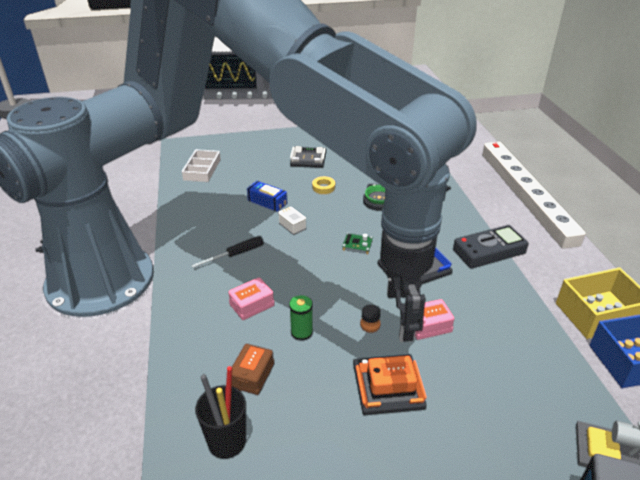

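View pics/wrist4.png

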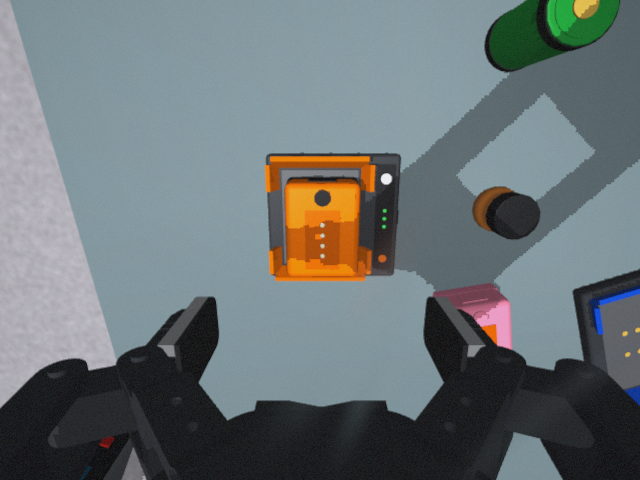

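The orange pack sits flat in its cradle. Its top is at 58 mm, as it should be, and it is centred within 2 mm. Next is the green pack.

servo_tool:
  increments: "3 -2.82 0 0 1; 3 -2.82 0 0 1; 3 -2.82 0 0 1; 3 -2.82 0 0 1; 3 -2.82 0 0 1; 0 0 0 0 1; 0 0 0 0 1"

```text
time_s: 8.8
eef_pos: [0.3971, -0.2338, 0.1813]
eef_rot: [-0.0, 0.739, 0.674, -0.0]
wrist_force: [0.2, 0.0, 0.5]
opening: 0.998
```

Run:
```python
from meas import *
p,P=grab("wrist","w5");run("wrist",p,P)
go(398,-234,58,84.7)
```

```text
wrist green 2481 (array([ 395.7, -233.2]), array([41.6, 41.6]), -24.9) mean [ 394.5 -233.1   79.8] ztop 81.1 px 320.0 242.0
wrist C_orange 596 (array([ 472.7, -409.8]), array([61.3, 25.3]), -76.1) mean [ 475.1 -415.1   30.1] ztop 41.8 px 126.0 331.0
shift cm [ 0.02  0.06 12.35] turn 0.0 half-turn alt -3.141 cur psi 84.7 t 8.85 q [-0.79 -0.    1.95 -0.    1.2  -2.27]
```

View pics/w5.png

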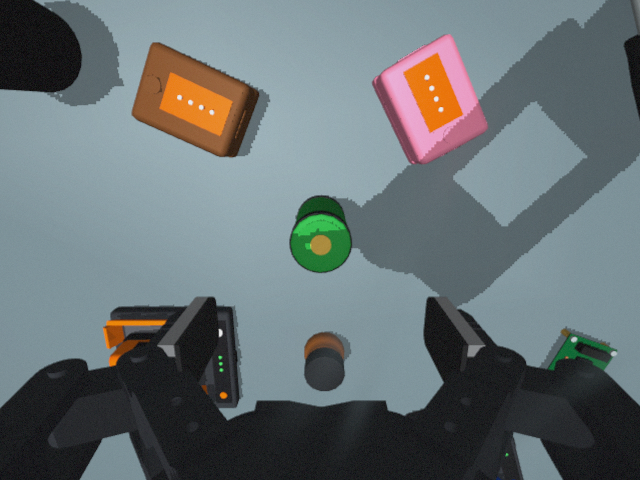

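servo_tool:
  increments: "0 0 4 0 1; 0 0 4 0 1; 0 0 3 0 1; 0 0 1.3 0 1; 0 0 0 0 0; 0 0 0 0 0; 0 0 0 0 0; 0 0 0 0 0; 0 0 0 0 0; 0 0 0 0 0"

```text
time_s: 10.1
eef_pos: [0.398, -0.2345, 0.0602]
eef_rot: [0.002, 0.739, 0.674, 0.0]
wrist_force: [0.3, 0.6, 6.9]
opening: 0.478
```

Run:
```python
from meas import *
go(662.5,163,180,84.7)
```

```text
shift cm [ 41.98  22.73 -12.01] turn 0.001 half-turn alt -3.141 cur psi 84.7 t 10.1 q [-0.79  0.2   2.02 -0.    0.92 -2.27]
```

servo_tool:
  increments: "0 0 -3 0 0; 0 0 -4.5 0 0; 0 0 -4.5 0 0; 4.2 2.27 0 0 0; 4.2 2.27 0 0 0; 4.2 2.27 0 0 0; 4.2 2.27 0 0 0; 4.2 2.27 0 0 0; 4.2 2.27 0 0 0; 4.2 2.27 0 0 0"

```text
time_s: 11.35
eef_pos: [0.5828, 0.0461, 0.1789]
eef_rot: [0.0, 0.739, 0.674, 0.0]
wrist_force: [1.2, 0.0, -1.7]
opening: 0.479
```

servo_tool:
  increments: "4.2 2.27 0 0 0; 4.2 2.27 0 0 0; 4.2 2.27 0 0 0; 0 0 0 0 0; 0 0 0 0 0"

```text
time_s: 11.98
eef_pos: [0.6609, 0.1638, 0.1782]
eef_rot: [-0.0, 0.739, 0.674, -0.001]
wrist_force: [-0.1, 0.0, -1.4]
opening: 0.474
```

Run:
```python
from meas import *
held((40,60,20),(85,255,255),.14,.25,"w6")
p,P=grab("scene","sc6");run("scene",p,P)
p,P=grab("side","si6");run("side",p,P)
go(662.5,164,76,84.7)
```

```text
held in tool mm: pct2/98 [[-18.8, -23.4, -49.2], [20.9, 16.3, 35.2]] 11975 (array([-0.6, -2.6]), array([120.2,  43.7]), 11.7)
scene blue 373 (array([387.7, 216.8]), array([99.1, 45.4]), -45.2) mean [390.4 213.   38.1] ztop 41.7 px 331.0 190.0
scene white 332 (array([433.2, 104.9]), array([64.4, 38. ]), -62.4) mean [434.9 102.3  35.2] ztop 38.1 px 321.0 224.0
scene C_blue 418 (array([ 669.9, -111.3]), array([127.7,  78.7]), 14.1) mean [ 670.4 -110.8   27.9] ztop 30.9 px 367.0 342.0
scene C_orange 593 (array([ 522.7, -397.4]), array([106.8,  87.7]), -5.2) mean [ 532.1 -405.2   30.9] ztop 42.4 px 196.0 428.0
scene C_green 224 (array([663.7, 163.1]), array([72.6, 71.6]), -60.0) mean [662.9 166.7  28.4] ztop 31.9 px 429.0 251.0
scene C_white 102 (array([519.5, 401.1]), array([86.2, 69.3]), -16.7) mean [497.1 403.3  27.5] ztop 30.9 px 408.0 170.0
side blue 363 (array([385.1, 217.2]), array([97.6, 48.8]), -44.6) mean [383.4 211.3  39.1] ztop 43.8 px 266.0 191.0
side white 286 (array([431.5, 103.5]), array([63.2, 41.6]), -62.9) mean [431.3 100.9  36.8] ztop 40.0 px 292.0 215.0
side C_blue 295 (array([ 667.9, -111.8]), array([128. ,  79.1]), 13.3) mean [ 671.9 -109.3   28.9] ztop 32.6 px 419.0 262.0
side C_orange 619 (array([ 520.2, -398.5]), array([103.7,  86.5]), -5.5) mean [ 517.1 -410.7   32.4] ztop 43.4 px 390.0 386.0
side C_green 183 (array([663.1, 163.2]), array([72.4, 70.3]), -78.6) mean [664.1 168.5  28.8] ztop 32.9 px 379.0 192.0
side C_white 133 (array([521.7, 399.5]), array([91.9, 74.9]), -15.7) mean [521.8 400.2  29.1] ztop 32.7 px 307.0 153.0
shift cm [ 0.14  0.12 10.29] turn -0.0 half-turn alt 3.141 cur psi 84.7 t 12.12 q [ 0.07  0.47  1.38 -0.    1.29 -1.41]
```

View pics/w6.png

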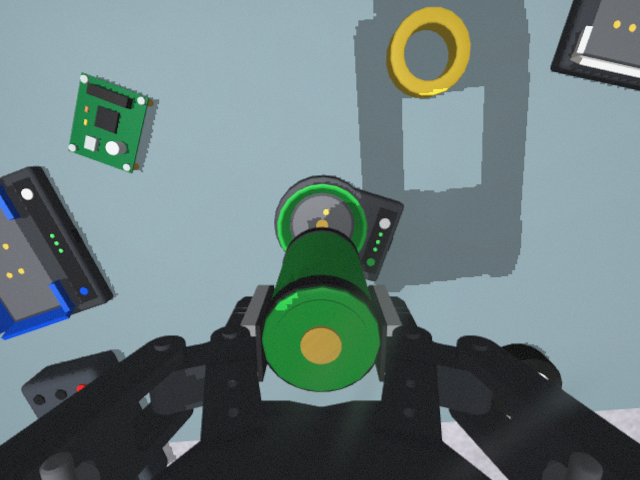

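View pics/sc6.png

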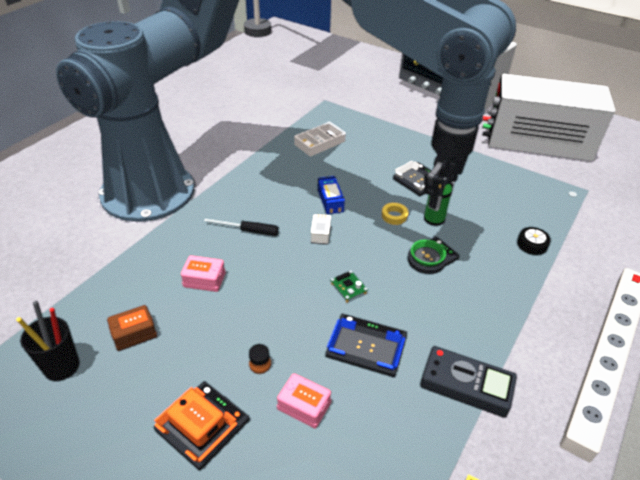

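servo_tool:
  increments: "0 0.35 2 0 0; 0 0 4 0 0; 0 0 2.5 0 0; 0 0 1 0 0; 0 0 0.3 0 0; 0 0 0 0 0"

```text
time_s: 12.88
eef_pos: [0.6658, 0.1634, 0.0817]
eef_rot: [0.0, 0.739, 0.674, 0.001]
wrist_force: [-0.1, -0.8, -2.0]
opening: 0.476
```

servo_tool:
  increments: "0 0 0.15 0 0; 0 0 0.1 0 0; 0 0 0 0 0"

```text
time_s: 13.25
eef_pos: [0.6651, 0.1635, 0.0786]
eef_rot: [0.0, 0.739, 0.674, 0.0]
wrist_force: [0.2, -0.7, -1.7]
opening: 0.478
```

servo_tool:
  increments: "0 0 0.15 0 0; 0 0 0.1 0 0; 0 0 0 0 0"

```text
time_s: 13.62
eef_pos: [0.6652, 0.1635, 0.0763]
eef_rot: [0.0, 0.739, 0.674, 0.0]
wrist_force: [-2.4, -0.4, 3.5]
opening: 0.477
```

servo_tool:
  increments: "0 0 0 0 0.55; 0 0 0 0 0.65; 0 0 0 0 0.75; 0 0 0 0 0.8; 0 0 0 0 0.8; 0 0 -3 0 0.8; 0 0 -5 0 1; 0 0 -5 0 1; 0 0 0 0 1; 0 0 0 0 1"

```text
time_s: 14.88
eef_pos: [0.6648, 0.1635, 0.2056]
eef_rot: [-0.0, 0.739, 0.674, -0.0]
wrist_force: [-0.1, 0.9, -0.4]
opening: 0.999
```

Run:
```python
from meas import *
go(387,217,190,46)
specs["green_in"]=((40,80,30),(85,255,255),.085,.105,(.6,.75,.08,.25))
for n in ["wrist","scene"]:
    p,P=grab(n,n+"7");run(n,p,P)
```

```text
shift cm [  2.78 -28.15   1.56] turn 0.676 half-turn alt -2.465 cur psi 84.7 t 14.88 q [ 0.07  0.46  1.34  0.    1.34 -1.41]
wrist C_blue 1316 (array([ 667.5, -110.9]), array([127.3,  77. ]), 14.1) mean [686.1 -97.6  27.6] ztop 29.7 px 41.0 266.0
wrist C_green 1201 (array([654. , 165.5]), array([72. , 59.1]), 86.1) mean [648.2 166.4  29.2] ztop 37.1 px 321.0 202.0
wrist C_white 933 (array([553.3, 391.9]), array([70.8, 24.2]), 73.7) mean [557.6 392.6  28.3] ztop 30.2 px 597.0 63.0
wrist green_in 2386 (array([662.4, 164.9]), array([42.8, 41.8]), 25.0) mean [661.6 164.9  95.7] ztop 97.1 px 321.0 238.0
scene blue 373 (array([387.5, 217.9]), array([103.7,  45. ]), -45.0) mean [390.3 213.   38.2] ztop 41.7 px 331.0 190.0
scene white 328 (array([433.3, 104.8]), array([63.3, 37.7]), -62.9) mean [434.7 102.5  35.1] ztop 37.6 px 321.0 224.0
scene C_blue 420 (array([ 670.2, -111.8]), array([127.6,  77.4]), 14.5) mean [ 670.8 -110.8   28. ] ztop 31.2 px 367.0 342.0
scene C_orange 602 (array([ 522.7, -397.4]), array([106.9,  88. ]), -5.1) mean [ 531.8 -405.2   31. ] ztop 42.3 px 196.0 428.0
scene C_green 308 (array([664.4, 160.2]), array([71.2, 67.8]), 16.6) mean [667.4 152.6  31.4] ztop 42.8 px 428.0 254.0
scene C_white 117 (array([523.2, 399.7]), array([92.6, 72.1]), -18.3) mean [503.8 398.4  27.6] ztop 30.9 px 409.0 172.0
scene green_in 238 (array([665.1, 162.2]), array([41.5, 40.1]), -68.9) mean [666.1 159.   94.9] ztop 98.1 px 434.0 230.0
```

View pics/wrist7.png

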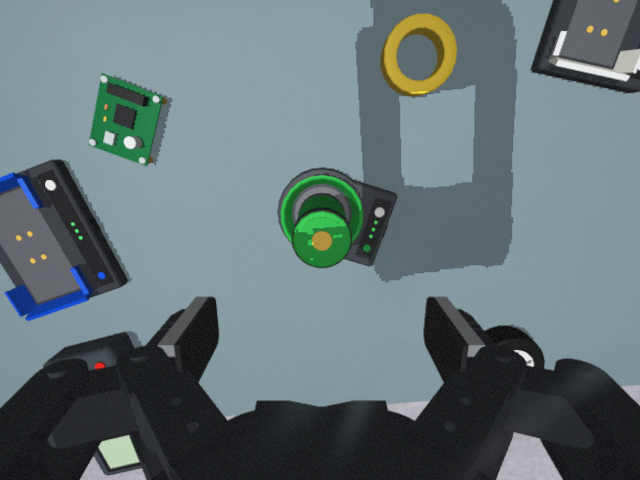

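The green pack is seated upright. Its top is at 95.7 mm against an expected 96, and it is centred within 1 mm. Next is the blue pack.

servo_tool:
  increments: "0.47 -4.69 0 0 1; 0.47 -4.69 0 0 1; 0.47 -4.69 0 0 1; 0.47 -4.69 0 0 1; 0.47 -4.69 0.8 0 1; 0.47 -4.69 0.8 0 1; 0 0 0 0.169 1; 0 0 0 0.169 1; 0 0 0 0.169 1; 0 0 0 0.169 1"

```text
time_s: 16.23
eef_pos: [0.3864, 0.2171, 0.1884]
eef_rot: [-0.0, 0.922, 0.388, -0.001]
wrist_force: [-0.0, -0.6, 0.6]
opening: 0.999
```

servo_tool:
  increments: "0 0 0 0 1; 0 0 0 0 1"

```text
time_s: 16.48
eef_pos: [0.387, 0.2172, 0.1891]
eef_rot: [-0.0, 0.92, 0.392, -0.001]
wrist_force: [-0.8, 0.2, -0.9]
opening: 1.0
```

Run:
```python
from meas import *
p,P=grab("wrist","w8");run("wrist",p,P)
m=(P[:,:,2]>.034)&(P[:,:,2]<.046)&(np.hypot(P[:,:,0]-.387,P[:,:,1]-.217)<.065);print(rect(P[m][:,:2]))
go(387,217,25,46)
```

```text
wrist blue 3601 (array([383.6, 220.2]), array([95.2, 44.3]), -43.7) mean [377.7 225.7  39.3] ztop 40.7 px 320.0 213.0
wrist white 2322 (array([429.8, 106.2]), array([60.5, 38. ]), -62.5) mean [429.2 107.1  35.4] ztop 36.6 px 265.0 342.0
wrist C_white 1732 (array([520.7, 401.2]), array([92.3, 70.2]), -16.3) mean [521.  402.1  27.9] ztop 30.0 px 596.0 187.0
(array([383.7, 220.3]), array([95.2, 44.8]), -43.7)
shift cm [-1.000e-02  2.000e-02  1.643e+01] turn 0.003 half-turn alt -3.139 cur psi 46.2 t 16.52 q [ 0.24 -0.05  1.98  0.    1.22 -0.56]
```

View pics/w8.png

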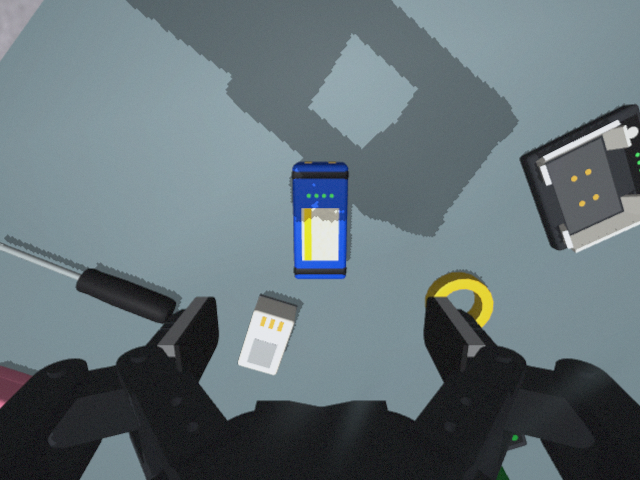

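servo_tool:
  increments: "0 -0.2 4 0 1; 0 0 4 0 1; 0 0 4 0 1; 0 0 3.2 0 1; 0 0 1.2 0 1; 0 0 0 0 0; 0 0 0 0 0; 0 0 0 0 0; 0 0 0 0 0; 0 0 0 0 0"

```text
time_s: 17.77
eef_pos: [0.3871, 0.219, 0.0273]
eef_rot: [0.0, 0.92, 0.391, 0.001]
wrist_force: [-0.9, -1.6, 7.2]
opening: 0.503
```

Run:
```python
from h import *
go(669,-111,160,104.2)
```

```text
shift cm [ -4.16  43.22 -13.22] turn -1.015 half-turn alt 2.126 cur psi 46.0 t 17.77 q [ 0.25  0.24  2.07 -0.    0.83 -0.56]
```

servo_tool:
  increments: "0 0 -3 0 0; 0 0 -5 0 0; 0 0 -5.2 0 0; -0.42 4.32 0 0 0; -0.42 4.32 0 0 0; -0.42 4.32 0 0 0; -0.42 4.32 0 0 0; -0.42 4.32 0 0 0; -0.42 4.32 0 0 0; -0.42 4.32 0 0 0"

```text
time_s: 19.02
eef_pos: [0.5837, -0.0135, 0.1579]
eef_rot: [-0.0, 0.92, 0.391, 0.0]
wrist_force: [-0.0, -0.2, -3.3]
opening: 0.507
```

servo_tool:
  increments: "-0.42 4.32 0 0 0; -0.41 4.32 0 0 0; -0.41 4.32 0 0 0; 0 0 0 -0.169 0; 0 0 0 -0.169 0; 0 0 0 -0.169 0; 0 0 0 -0.169 0; 0 0 0 -0.17 0; 0 0 0 -0.17 0; 0 0 0 0 0"

```text
time_s: 20.27
eef_pos: [0.6674, -0.1112, 0.1577]
eef_rot: [-0.0, 0.615, 0.789, -0.0]
wrist_force: [0.1, -0.4, -3.2]
opening: 0.506
```

servo_tool:
  increments: "0 0 0 0 0"

```text
time_s: 20.4
eef_pos: [0.6676, -0.1113, 0.1577]
eef_rot: [-0.0, 0.615, 0.788, -0.0]
wrist_force: [-0.2, 0.8, -2.9]
opening: 0.503
```

Run:
```python
from meas import *
o=ctrl.get_obs()
p,P=grab("wrist","w9");run("wrist",p,P)
Q=(P-o["eef_pos"])@rot(o["eef_rot"])*1000
m=mask(p,(100,80,30),(130,255,255))&(Q[:,:,2]>-30)&(Q[:,:,2]<0)
print(np.percentile(Q[m],[1,99],axis=0).round(1),rect(Q[m][:,:2]/1000))
go(669,-111,42,104.2)
```

```text
wrist C_blue 1353 (array([ 620.4, -123.1]), array([75.4, 30.2]), -75.4) mean [ 614.2 -124.2   28. ] ztop 29.9 px 321.0 161.0
wrist C_green 1172 (array([671.3, 144.3]), array([66.8, 27. ]), 29.4) mean [669.1 142.9  29.4] ztop 36.6 px 626.0 311.0
[[-21.  -50.1 -13.6]
 [ 21.9  27.2  -2.8]] (array([ 7.6, -9.9]), array([80.9, 63.1]), -89.9)
shift cm [-1.000e-02  1.500e-01  1.157e+01] turn -0.002 half-turn alt 3.139 cur psi 104.1 t 20.45 q [-0.34  0.48  1.4   0.    1.25 -2.16]
```

View pics/w9.png

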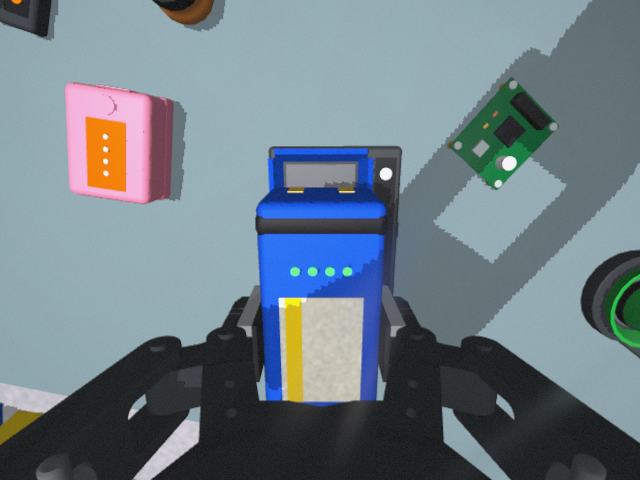

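servo_tool:
  increments: "0 0.23 3 0 0; 0 0 4 0 0; 0 0 3 0 0; 0 0 1 0 0; 0 0 0.2 0 0; 0 0 0 0 0"

```text
time_s: 21.2
eef_pos: [0.6711, -0.1112, 0.0474]
eef_rot: [0.001, 0.614, 0.789, 0.0]
wrist_force: [-0.3, -0.2, -2.2]
opening: 0.503
```

servo_tool:
  increments: "0 0 0.15 0 0; 0 0 0.1 0 0; 0 0 0 0 0"

```text
time_s: 21.58
eef_pos: [0.6701, -0.1108, 0.0435]
eef_rot: [0.0, 0.614, 0.789, 0.0]
wrist_force: [-0.0, 0.1, -3.4]
opening: 0.505
```

servo_tool:
  increments: "0 0 0.1 0 0; 0 0 0.1 0 0; 0 0 0 0 0"

```text
time_s: 21.95
eef_pos: [0.6701, -0.1109, 0.0433]
eef_rot: [0.0, 0.614, 0.789, -0.0]
wrist_force: [-6.7, 0.8, 9.4]
opening: 0.507
```

servo_tool:
  increments: "0 0 -0.1 0 0; 0 0 0 0 0.58; 0 0 0 0 0.68; 0 0 0 0 0.7; 0 0 0 0 0.7; 0 0 -2 0 0.7; 0 0 -4 0 1; 0 0 -5 0 1; 0 0 -4 0 1; 0 0 0 0 1"

```text
time_s: 23.2
eef_pos: [0.6729, -0.1117, 0.1993]
eef_rot: [0.005, 0.614, 0.789, 0.002]
wrist_force: [0.5, -0.2, -1.2]
opening: 1.001
```

Run:
```python
from meas import *
go(431.5,104.5,190,27.5)
specs["blue_in"]=((100,80,30),(130,255,255),.05,.065,(.58,.76,-.2,0))
for n in ["wrist","scene"]:
    p,P=grab(n,n+"10");run(n,p,P)
```

```text
shift cm [ 26.9  -18.09   0.61] turn 1.339 half-turn alt -1.802 cur psi 104.2 t 23.2 q [-0.34  0.45  1.37  0.    1.32 -2.16]
wrist C_blue 2028 (array([ 667.7, -111.1]), array([126.8,  75.5]), 14.2) mean [ 658.3 -113.4   28.3] ztop 30.4 px 324.0 201.0
wrist C_orange 360 (array([ 571.1, -368.7]), array([28.5, 12.2]), -75.5) mean [ 570.9 -368.8   27.9] ztop 30.1 px 19.0 8.0
wrist C_green 1704 (array([663.1, 152.9]), array([73.4, 50.6]), 11.3) mean [662.1 148.5  32. ] ztop 43.0 px 605.0 279.0
wrist blue_in 3714 (array([ 667.6, -111.1]), array([95. , 44.4]), 14.4) mean [ 660.1 -113.3   55.4] ztop 56.7 px 323.0 212.0
scene white 318 (array([434.1, 103.8]), array([64.4, 37.6]), -62.7) mean [435.2 102.2  35.2] ztop 37.7 px 321.0 224.0
scene C_blue 690 (array([ 670.6, -113.1]), array([127.3,  75.1]), 14.8) mean [ 676.4 -126.1   31.4] ztop 43.2 px 366.0 348.0
scene C_orange 604 (array([ 523.2, -397.2]), array([106.5,  88.1]), -5.0) mean [ 533.  -405.8   31. ] ztop 42.6 px 197.0 429.0
scene C_green 321 (array([664.6, 159. ]), array([71.3, 63.9]), 14.2) mean [666.7 152.8  31.1] ztop 42.7 px 428.0 254.0
scene C_white 60 (array([565.8, 388.6]), array([68.5, 19.8]), -90.0) mean [564.6 396.5  28.1] ztop 31.2 px 432.0 180.0
scene blue_in 744 (array([ 671. , -112.6]), array([96. , 45.9]), 14.5) mean [ 670.3 -115.9   55. ] ztop 57.6 px 366.0 334.0
```

View pics/wrist10.png

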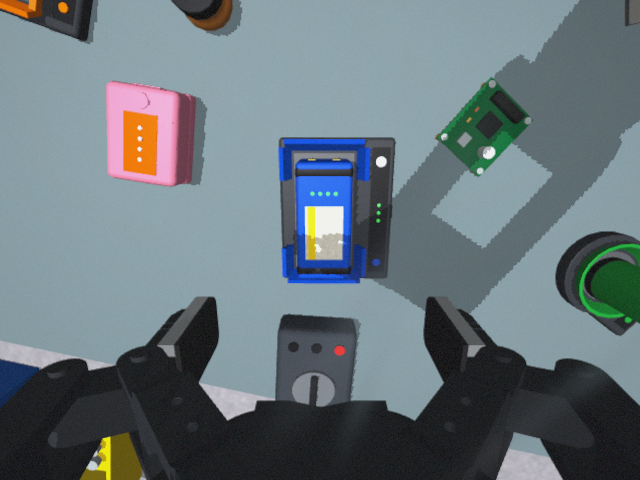

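The blue pack is centred in its cradle and level, with its top at about 56 mm. Last is the white pack.

servo_tool:
  increments: "3.84 -2.58 0 0 1; 3.84 -2.58 0 0 1; 3.84 -2.58 0 0 1; 3.84 -2.58 0 0 1; 3.84 -2.58 0 0 1; 3.84 -2.58 0 0 1; 3.84 -2.6 0 0 1; 0 0 0.6 0.167 1; 0 0 0 0.167 1; 0 0 0 0.167 1"

```text
time_s: 24.55
eef_pos: [0.4274, 0.1056, 0.185]
eef_rot: [-0.001, 0.792, 0.61, -0.001]
wrist_force: [-0.5, -0.5, 0.6]
opening: 0.998
```

servo_tool:
  increments: "0 0 0 0.167 1; 0 0 0 0.167 1; 0 0 0 0.168 1; 0 0 0 0.168 1; 0 0 0 0.168 1; 0 0 0 0 1; 0 0 0 0 1"

```text
time_s: 25.42
eef_pos: [0.4282, 0.1053, 0.1857]
eef_rot: [-0.0, 0.971, 0.239, -0.001]
wrist_force: [-0.1, 0.2, 0.0]
opening: 1.001
```

Run:
```python
from meas import *
p,P=grab("wrist","w11");run("wrist",p,P)
go(432,104.5,23,27.5)
```

```text
wrist white 3077 (array([430. , 106.4]), array([59.3, 38. ]), -62.2) mean [429.8 106.4  35.5] ztop 36.8 px 322.0 229.0
wrist C_green 2068 (array([655.2, 165.2]), array([72.4, 63.3]), -89.8) mean [650.4 166.4  31.3] ztop 42.7 px 581.0 283.0
shift cm [ 0.3   0.26 16.28] turn 0.003 half-turn alt -3.139 cur psi 27.7 t 25.48 q [-0.03 -0.06  1.99  0.    1.21 -0.51]
```

View pics/w11.png

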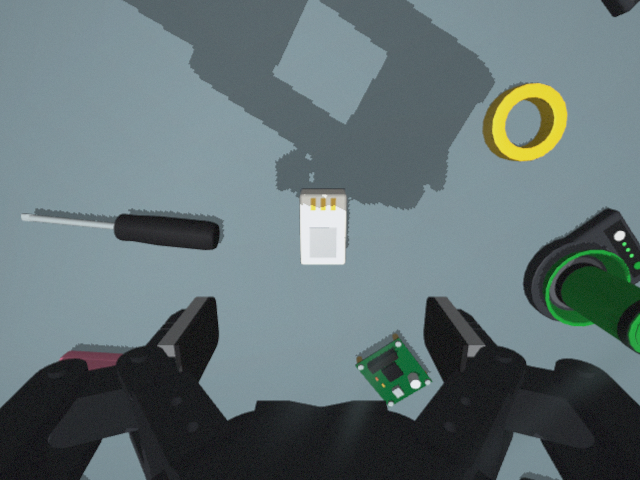

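servo_tool:
  increments: "0.26 0.16 4 0 1; 0 0 4 0 1; 0 0 4 0 1; 0 0 3 0 1; 0 0 1.2 0 1; 0 0 0 0 0; 0 0 0 0 0; 0 0 0 0 0; 0 0 0 0 0; 0 0 0 0 0"

```text
time_s: 26.72
eef_pos: [0.4331, 0.1051, 0.0257]
eef_rot: [0.0, 0.971, 0.238, 0.001]
wrist_force: [-1.1, -0.7, 7.6]
opening: 0.434
```

Run:
```python
from h import *
go(522,400.5,160,72.7)
```

```text
shift cm [ 21.57 -22.07 -13.41] turn -0.789 half-turn alt 2.353 cur psi 27.5 t 26.73 q [-0.03  0.25  2.07 -0.    0.83 -0.51]
```

servo_tool:
  increments: "0 0 -3 0 0; 0 0 -5 0 0; 0 0 -5.4 0 0; 3.08 -3.15 0 0 0; 3.08 -3.15 0 0 0; 3.08 -3.15 0 0 0; 3.08 -3.15 0 0 0; 3.08 -3.15 0 0 0; 3.08 -3.15 0 0 0; 3.08 -3.15 0 0 0"

```text
time_s: 27.98
eef_pos: [0.5213, 0.4017, 0.1585]
eef_rot: [0.0, 0.971, 0.238, 0.0]
wrist_force: [1.1, -0.2, -1.5]
opening: 0.436
```

servo_tool:
  increments: "0 0 0 -0.158 0; 0 0 0 -0.158 0; 0 0 0 -0.158 0; 0 0 0 -0.158 0; 0 0 0 -0.158 0; 0 0 0 0 0; 0 0 0 0 0"

```text
time_s: 28.85
eef_pos: [0.521, 0.4002, 0.1584]
eef_rot: [-0.0, 0.806, 0.592, -0.0]
wrist_force: [0.8, 0.4, -0.8]
opening: 0.433
```

Run:
```python
from meas import *
o=ctrl.get_obs()
p,P=grab("wrist","w12");run("wrist",p,P)
Q=(P-o["eef_pos"])@rot(o["eef_rot"])*1000
m=mask(p,(0,0,70),(180,70,255))&(Q[:,:,2]>-16)&(Q[:,:,2]<-6)&(abs(Q[:,:,0])<22)
print(np.percentile(Q[m],[1,50,99],axis=0).round(1),rect(Q[m][:,:2]/1000))
m=mask(p,(0,0,110),(180,60,255))&(P[:,:,2]>.024)&(P[:,:,2]<.04)&(np.hypot(P[:,:,0]-.522,P[:,:,1]-.4)<.08)
print("cradle guides tool mm",np.percentile(Q[m],[1,99],axis=0).round(1))
go(522,400.5,40,72.7)
```

```text
wrist C_green 135 (array([688.3, 183.2]), array([35.6,  5.4]), -59.1) mean [688.3 182.4  29. ] ztop 30.4 px 151.0 467.0
wrist C_white 1063 (array([487.9, 410.8]), array([69.4, 23.6]), 73.9) mean [484.  412.1  28.1] ztop 30.0 px 320.0 183.0
[[-18.  -31.  -11.4]
 [  0.5  -3.7  -9.9]
 [ 19.2  27.1  -7.1]] (array([-0. , -1.3]), array([60.5, 43.9]), -90.0)
cradle guides tool mm [[-34.  -46.6 128. ]
 [ 34.8 -23.2 134.1]]
shift cm [ 0.05  0.08 11.84] turn -0.001 half-turn alt 3.14 cur psi 72.6 t 28.9 q [ 0.47  0.44  1.46  0.    1.24 -0.79]
```

View pics/w12.png

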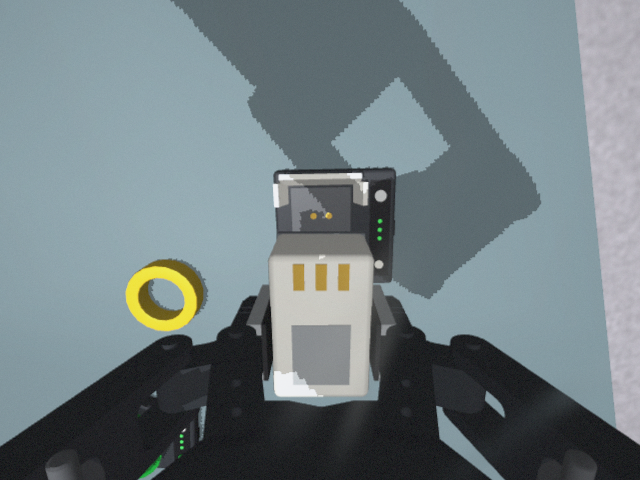

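servo_tool:
  increments: "0.03 0.08 3 -0.015 0; 0 0 4 0 0; 0 0 3 0 0; 0 0 1 0 0; 0 0 0.2 0 0; 0 0 0 0 0"

```text
time_s: 29.65
eef_pos: [0.523, 0.4009, 0.0478]
eef_rot: [0.0, 0.801, 0.599, 0.001]
wrist_force: [0.3, -0.0, -2.4]
opening: 0.436
```

servo_tool:
  increments: "0 0 0.15 0 0; 0 0 0.1 0 0; 0 0 0 0 0"

```text
time_s: 30.02
eef_pos: [0.5221, 0.4003, 0.044]
eef_rot: [0.0, 0.801, 0.599, 0.0]
wrist_force: [0.5, -0.4, -2.2]
opening: 0.433
```

servo_tool:
  increments: "0 0 0.1 0 0; 0 0 0.1 0 0; 0 0 0 0 0"

```text
time_s: 30.4
eef_pos: [0.522, 0.4003, 0.0418]
eef_rot: [0.0, 0.801, 0.599, -0.0]
wrist_force: [-0.8, -0.4, -1.3]
opening: 0.434
```

servo_tool:
  increments: "0 0 0.07 0 0; 0 0 0 0 0"

```text
time_s: 30.65
eef_pos: [0.522, 0.4003, 0.0418]
eef_rot: [0.0, 0.801, 0.599, -0.0]
wrist_force: [-2.8, -1.1, 4.7]
opening: 0.432
```

Contact is about 6 N at the expected height, so I release.

servo_tool:
  increments: "0 0 0 0 0.5; 0 0 0 0 0.6; 0 0 0 0 0.65; 0 0 0 0 0.65; 0 0 -2 0 0.65; 0 0 -4 0 1; 0 0 -5 0 1; 0 0 -5 0 1; 0 0 0 0 1; 0 0 0 0 1"

```text
time_s: 31.9
eef_pos: [0.522, 0.4003, 0.2019]
eef_rot: [0.0, 0.801, 0.599, 0.0]
wrist_force: [-0.2, 0.2, -0.6]
opening: 0.999
```

Run:
```python
from meas import *
specs["white_in"]=((0,0,70),(180,70,255),.046,.062,(.45,.6,.33,.47))
p,P=grab("wrist","wrist13");run("wrist",p,P)
```

```text
wrist C_white 1523 (array([520.4, 401.3]), array([91.2, 69.4]), -16.4) mean [520.3 401.1  27.9] ztop 30.1 px 320.0 218.0
wrist white_in 3099 (array([520.5, 401.4]), array([59.3, 38. ]), -16.4) mean [520.5 401.4  51.6] ztop 52.8 px 320.0 226.0
```

View pics/wrist13.png

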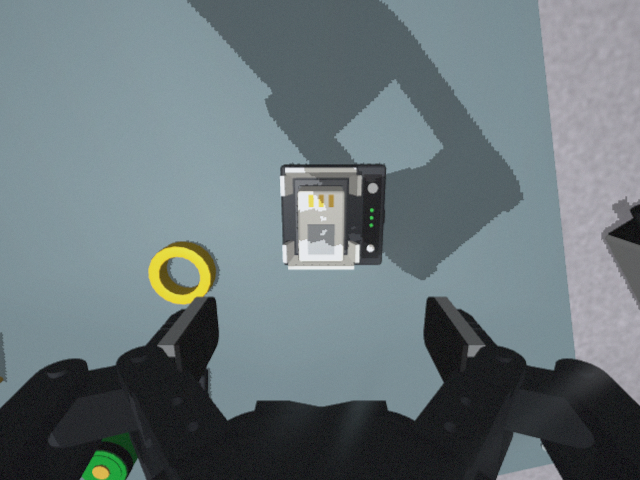

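servo_tool:
  increments: "0 0 -5 0 1; -4 -4 0 0 1; -4 -4 0 0 1; 0 0 0 0 1"

```text
time_s: 32.45
eef_pos: [0.4177, 0.344, 0.248]
eef_rot: [-0.001, 0.8, 0.599, -0.004]
wrist_force: [-0.2, -0.1, 0.1]
opening: 0.997
```

Run:
```python
from meas import *
specs.update({"white_in":((0,0,70),(180,70,255),.046,.062,(.45,.6,.33,.47)),"orange_in":((5,130,80),(22,255,255),.05,.066,(.45,.6,-.46,-.33)),"green_in":((40,80,30),(85,255,255),.085,.105,(.6,.75,.08,.25)),"blue_in":((100,80,30),(130,255,255),.05,.065,(.58,.76,-.2,0)),"board":((40,60,30),(90,255,255),.008,.03,(.5,.63,-.06,.07)),"jar":((0,0,0),(180,255,80),.035,.05,(.48,.57,-.29,-.19))})
print(ctrl.get_obs()["time_s"])
for n in ["scene","side"]:
    p,P=grab(n,n+"13");run(n,p,P)
    z=np.load(f"pics/{n}0.npz");print("before");
    for k in list(specs):
        if k not in("board","jar"): specs_b=specs[k]
    s=dict(specs); [specs.pop(k) for k in s if k not in("board","jar")]
    run(n,z['p'],cloud(n,z['d'])); specs.update(s)
```

```text
32.45
scene C_blue 678 (array([ 670.5, -112.9]), array([127.6,  75.7]), 14.6) mean [ 676.2 -126.1   31.5] ztop 42.9 px 365.0 348.0
scene C_orange 594 (array([ 522.7, -397.4]), array([106.5,  87.5]), -5.2) mean [ 531.3 -405.2   30.9] ztop 42.5 px 196.0 428.0
scene C_green 310 (array([664.3, 158.3]), array([71.3, 63.4]), 9.2) mean [667.2 152.9  31.2] ztop 42.3 px 428.0 254.0
scene C_white 315 (array([523.7, 399.7]), array([92.3, 74. ]), -16.2) mean [529.5 386.9  32.2] ztop 43.3 px 417.0 176.0
scene white_in 262 (array([524.3, 398.6]), array([63.1, 42.3]), -14.7) mean [526.2 397.1  51.1] ztop 54.4 px 419.0 167.0
scene orange_in 1558 (array([ 524.8, -396. ]), array([75.1, 56.7]), -5.3) mean [ 527.5 -398.2   56.8] ztop 59.4 px 195.0 414.0
scene green_in 242 (array([665.3, 162.6]), array([41.6, 40.3]), -65.0) mean [666.5 159.1  94.5] ztop 97.9 px 434.0 230.0
scene blue_in 746 (array([ 670.8, -111.7]), array([96.2, 47.9]), 13.4) mean [ 669.9 -116.2   55.1] ztop 57.8 px 366.0 334.0
scene board 431 (array([568.3,   2.2]), array([64.6, 53.3]), -25.1) mean [568.6  -0.9  13.5] ztop 17.5 px 349.0
[... 1130 characters left out ...]
, 398.8]), array([60.1, 43.6]), -15.1) mean [522.8 394.6  52.8] ztop 56.4 px 308.0 146.0
side orange_in 1238 (array([ 521.8, -397. ]), array([75. , 57.5]), -4.9) mean [ 520.9 -400.3   58.1] ztop 61.1 px 392.0 371.0
side green_in 144 (array([662.7, 160.2]), array([40.3, 40.2]), -40.3) mean [661.5 156.5  96. ] ztop 99.8 px 382.0 171.0
side blue_in 487 (array([ 669.3, -112.6]), array([98.4, 49. ]), 14.1) mean [ 663.4 -118.7   56.5] ztop 59.7 px 418.0 255.0
before
side board 281 (array([565.7,   1.8]), array([62. , 55.4]), -25.5) mean [564.1  -0.6  15.7] ztop 20.4 px 357.0 242.0
side jar 226 (array([ 527.6, -244.9]), array([35.7, 32.2]), 75.1) mean [ 527.4 -247.    42.2] ztop 45.1 px 371.0 312.0
```

View pics/scene13.png

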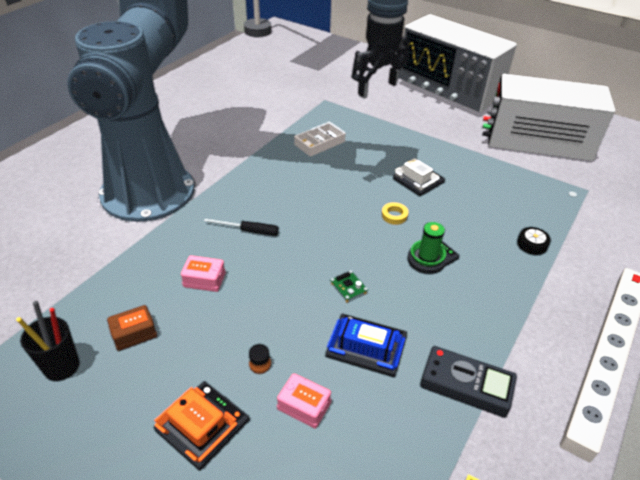

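All four packs are seated: white top at about 52 mm, orange 58, blue 56, green 96. The board and jar have not moved, to within 1 mm in both views, and the gripper is clear.

```bash
python3 -c "
from bench import ctrl
print(ctrl.hand_in())"
```

```text
the job is handed in; nothing more can be done
None
```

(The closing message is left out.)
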